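# Bolt and key-lock the hallway strongbox

## Robot

A 7-joint arm with a two-finger parallel gripper is mounted at the origin on the work surface. World frame = base frame: x ahead of the robot, y to its left, z up, the work surface at z = 0. Lengths are in m, angles in rad, forces in N, time in s.
With the tool pointing down it reaches from about 0.4 to 0.85 m from the base axis. Payload 10.4 kg.
Tool frame: the origin (TCP) lies between the finger pads; the fingertips stand manip.finger_overhang ahead of it and the grasp point (between the pads) lies 11 mm behind it (manip.finger_overhang is the distance from the TCP to the fingertips, in m); x points along the fingers, z is the direction in which the jaws open and shut, and the axes are right-handed (so a half turn about x gives the same grasp; the last joint's range is limited). The gripper opens to 85 mm and grips with 20 to 120 N. Pads are 22 mm wide; open, the fingers measure 114 mm over their backs; the gripper's body (76 mm by 85 mm) begins 54 mm behind the grasp point. The pads swing forward as they close: fully open they stand 13 mm farther back than shut.
Start: joints at [1.101, 0.332, -0.065, 1.46, 0.022, 1.35, -0.088], TCP at [0.27, -0.564, 0.239] pointing down, gripper open.
Joint ranges: [-2.6, 2.6], [-0.5, 2.12], [-1.47, 1.34], [0.16, 2.42], [-1.27, 4.41], [0.06, 2.06], [-2.6, 2.6]. Speed limits (rad/s): [2.22, 2.22, 2.79, 2.79, 3.14, 3.14, 3.14].

## Interface

Orientations are given as a unit quaternion [x, y, z, w].
In Python, from workcell import get_obs, camera, workorder, manip gives the robot as it stands. The module is installed in compiled form; this text tells all that it offers.
- The arm moves only by the tool play_rows, never from a script. Its argument "increments" is text: rows parted by semicolons, each of 4 numbers parted by spaces: the shift along the tool's x, y, z in m, then the turn about the tool's x in rad. A call has 1 to 20 rows; each row shifts and turns the pose as measured when the row begins, along the tool's axes as they then stand; what a row does not reach is not made up. A row lasts 1/10 s, in which the tool goes at most 50 mm and 8.59 degrees, less where a joint would pass 70% of its speed; a pose out of reach is approached as far as the arm can. A call is refused whole if a number of a shift passes 0.05 or a number of a turn 0.15, either way. A call with a gripper value outside its range is refused whole. "hand" is the gripper command: -1 is fully open, 1 is shut, values between are in proportion, set as the call begins (left out, the last holds). The fingers move at their own pace and stop on an object; "squeeze" is the grip in N (left out, the last holds). Time passes only in rows, so rows that do not move let the fingers close. It gives the time, the measured TCP pose, the force and the opening at its end, in the units of the state.
- get_obs(): the state, without advancing time (a new reading comes with each control period).
- camera(name): name is "side" or "top" or "wrist"; returns a dict with "img" (420x560x3 uint8, blue, green, red), "fov_y" (degrees; the focal length in pixels is half the picture's height over the tangent of half this angle, whatever the lens; pixels are square), "cx", "cy" (the principal point, pixels), "R" (3x3) and "t" (3): a world point X has camera coordinates R X + t; the wrist camera has in their place "tool_from_camera" (4x4, takes a point from camera to tool coordinates, whose origin is the TCP and whose axes are the tool frame's). Camera axes: x right, y down, z forward; pixel columns grow to the right and rows downward; lengths in m; the calibration is good to about 2 mm. A picture is of the moment at which its call begins: read the wrist's pose just before it. There is no depth.
- workorder.hand_in(): hands the job in, once; it reports no verdict.
The state is a dict: "clock": time; "joint_pos": joint angles; "joint_velocities": joint speeds; "tau": joint torques, N m; "position": TCP position; "ee_rot": TCP orientation; "ft_force": force on the tool from outside, world axes, zero at the start; "torque": the same for the moment, N m; "grip_width": opening from 0.0 (shut) to 1.0 (fully open).
Only numpy, scipy, OpenCV 4.12 (cv2) and the standard library are available. Lean on these libraries where they do the work, as an engineer would, in place of code of your own. Each camera call takes 0.05 s, during which the arm holds its last target.

## Task

Lock up the strongbox on the bench: swing its red-gripped lever clockwise (seen from above) until you feel it come up firm against its stop, without leaning on it any further, and only then turn the key clockwise all the way to locked and let go of it. The key binds until the lever is fully home, so never force either of them; leave everything else where it is and the glass cup standing.

Things in the scene. Friction and masses are not known exactly. Their poses are not given: they have to be found in the camera images.
- strongbox: Dark grey steel strongbox screwed to the bench, 220 (x) by 310 (y) mm, lid top flat, 95 mm above the bench; origin under its centre on the bench, z up, its x points away from the robot at yaw 0. It never moves. The lever's hub stands on the lid at x 0, y +40 mm and the key at x 0, y -80 mm (box axes).
- hub_top (a point): Centre of the top of the lever's black hub (32 mm diameter, top 28 mm above the lid): the lever turns about the upright axis through this point.
- lever_grip (a point): Centre of the lever's upright round red grip, 22 mm diameter, from 10 to 48 mm above the lid, 95 mm from the hub's axis on a level arm 14 mm thick (10 to 24 mm above the lid). Sits on a splined spindle and starts part-thrown, so the swing left (0.75 to 1.45 rad clockwise) is hidden and differs; at home it points 0.3 to 1.4 rad anticlockwise from the box's x axis.
- lever_foot (a point): Point on the hub's axis level with the lid top. Feel of the lever: swinging it takes 3 to 5 N at the grip and it stays where left; at home the load rises at once by about 5 N more, then by about 4 N per mm (sprung buffer), and it springs back that little when let go. More than about 24 N at the grip strains the bolt-work.
- buffer: The lever's sprung stop, hidden under the lid in a fixed place; the spindle's lug, 38 mm from the lever's axis, presses on it at home (15 N preload, then 25 N/mm). It may bear 60 N, the same as about 24 N at the lever's grip.
- key (a joint): Turn of the key in rad: 0 at the start (unlocked), 1.4 at its end stop (locked, 80 degrees clockwise from above). Turns with about 0.07 N m once the lever is home and stays where it is left. If the lever is not home, within about 0.1 rad, the key jams at 0.4 to 0.5 rad.
- key_bow (a point): Centre of the key's upright yellow head, 28 mm wide, 9 mm thick, from 12 to 44 mm above the lid, a black stripe near one edge; the key turns about the upright axis through it. Site axes turn with it: x along the width, y across the thickness; at 0 they lie along the box's x and y. On the lid a green dot marks where the striped edge points unlocked, a red one locked.
- bolt: The lock's bolt, hidden under the lid, which the key throws towards the lever's spindle along the box's +y, 10 mm per rad of key; it enters a notch in the spindle only when the lever is home. More than 80 N on it (about 0.8 N m on the key) would spoil the lock.
- ice_grip_case: Bystander: orange case of ice grips, 130 x 90 x 38 mm, on the bench; origin under its centre.
- coaster: Bystander: round cork coaster, 96 mm diameter, 6 mm thick, on the bench; origin under its centre.
- votive_cup: Bystander: glass votive cup, 68 mm diameter, 65 mm tall, standing on the coaster; origin under its centre, z up.
- comb: Bystander: blue plastic comb, 130 x 30 x 5 mm, lying on the lid along its front edge (the edge nearest the robot), next to the key; origin under its centre, x along its length.
- bottle_opener: Bystander: flat steel bottle opener, 115 x 36 x 5 mm, lying on the lid along its back edge beyond the key; origin under it, x along its length.
- key_bowl: Bystander: blue ceramic bowl, 120 mm diameter, 45 mm tall, on the bench; origin under its centre.
- torch: Bystander: black pocket torch, 115 mm long, 35 mm thick, on the bench; origin under it, x along its length.

How it is judged:
By the outcome, as a careful person would: the job done as asked, in the order asked, and still so for the second after the job is handed in, with the robot touching nothing.
It also fails if it takes over 72 s, if anything falls off the work surface, if the arm or the gripper's body presses on something with over 40 N, if the wrist force passes 120 N, or if a joint passes its speed limit or range.

## Working session

There is one attempt and no reset: what is moved stays moved. The work goes in short steps, Python scripts to look and compute and a tool call to move; the robot and the scene stay as the last step left them, time stands still between calls to the robot, and variables do not carry over. Pictures are saved under pics/ and viewed, and the job is handed in when it is done.

Besides the shell and the picture viewer there is one more tool, called after "Call:" as name(argument=value, ...), one argument or row to a line, values as JSON. play_rows: Moves the arm, as the interface text tells. Its arguments: {"type":"object","properties":{"increments":{"type":"string"},"hand":{"type":"number"},"squeeze":{"type":"number"}},"required":["increments"]}

```bash
mkdir -p pics
python3 - <<'E'
from workcell import get_obs, camera, workorder, manip
import cv2
o=get_obs()
for k,v in o.items(): print(k,v)
print(manip.finger_overhang)
for n in ["top","side","wrist"]:
    c=camera(n); cv2.imwrite(f"pics/{n}0.png",c["img"]); print(n,{k:v for k,v in c.items() if k!="img"})
E
```

```text
clock 0.0
joint_pos [ 1.1013991   0.33288159 -0.06468738  1.46095636  0.02160467  1.34984552
 -0.08849918]
joint_velocities [-1.52536956e-03  3.41015335e-05  7.78379177e-04  2.45486837e-04
 -7.86034093e-04 -1.17170434e-04 -1.48641890e-03]
tau [-1.84342211e-04 -6.25455594e+01  4.91713244e-02 -3.91600120e+01
  1.62637507e-02  9.90250090e-03  1.00482580e-04]
position [ 0.2698856  -0.56333455  0.23850262]
ee_rot [ 0.37704019  0.59877993 -0.37655799  0.5979192 ]
ft_force [-0.73815139 -0.89596958 -0.14591567]
torque [-0.01573994  0.00549431 -0.02532497]
grip_width 0.9987698734214808
0.008
top {'fov_y': 50.04361758429252, 'cx': 288.3983547222605, 'cy': 210.05132978605118, 'R': array([[ 0.02283796, -0.99965074, -0.01329784],
       [-0.98349169, -0.02007653, -0.17983611],
       [ 0.17950633,  0.01718541, -0.9836067 ]]), 't': array([-0.02164402,  0.53506856,  1.09267921])}
side {'fov_y': 46.09035882372208, 'cx': 273.79771753110674, 'cy': 206.0328430988825, 'R': array([[-0.89484774, -0.44626082,  0.00993979],
       [-0.22658374,  0.43493747, -0.87148678],
       [ 0.38458722, -0.78210017, -0.49031826]]), 't': array([0.43851715, 0.22227533, 1.05210814])}
wrist {'fov_y': 65.46416194388448, 'cx': 280.12086894453194, 'cy': 208.95729439834327, 'tool_from_camera': array([[-2.62768770e-04, -3.15384167e-01,  9.48964045e-01,
        -1.34733913e-01],
       [ 8.44302679e-04, -9.48963809e-01, -3.15383855e-01,
         8.22759054e-02],
       [ 9.99999609e-01,  7.18339858e-04,  5.15637750e-04,
         5.72651257e-04],
       [ 0.00000000e+00,  0.00000000e+00,  0.00000000e+00,
         1.00000000e+00]])}
```

View pics/top0.png

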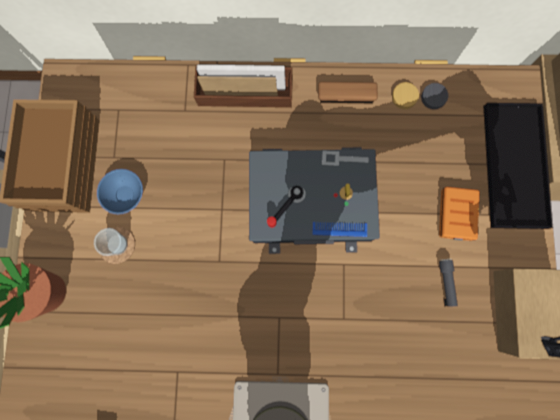

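View pics/side0.png

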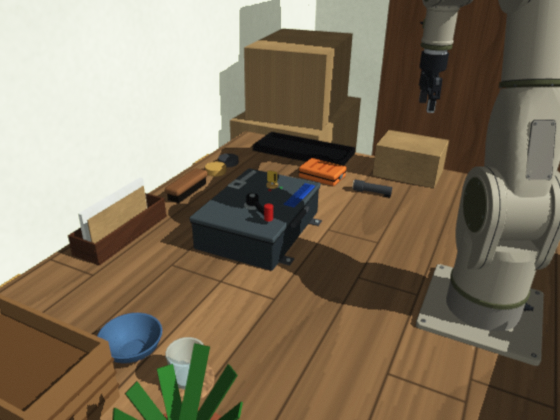

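Run:
```python
import cv2
im=cv2.imread("pics/top0.png")
cv2.imwrite("pics/topz.png",cv2.resize(im[135:265,235:395],None,fx=5,fy=4.6,interpolation=cv2.INTER_CUBIC))
im=cv2.imread("pics/side0.png")
cv2.imwrite("pics/sidez.png",cv2.resize(im[155:270,180:330],None,fx=5,fy=5,interpolation=cv2.INTER_CUBIC))
```

```text
(no output)
```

View pics/topz.png

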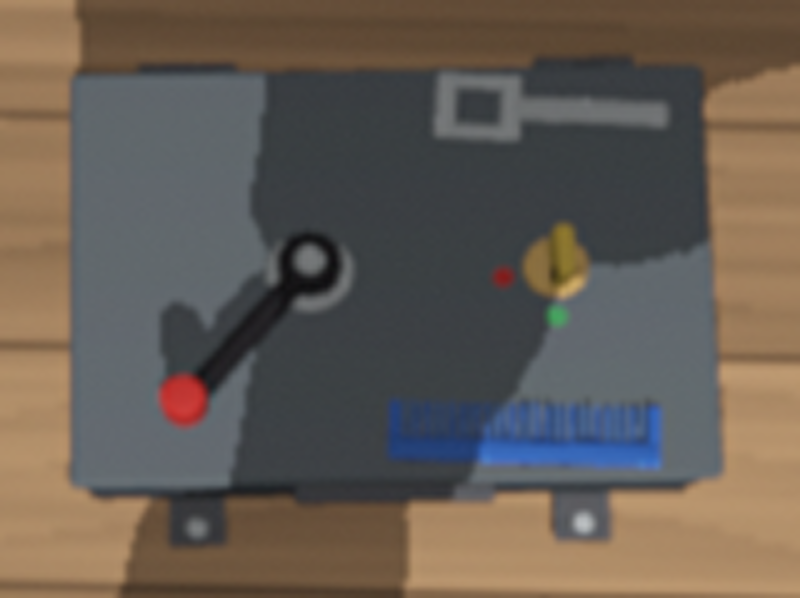

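View pics/sidez.png

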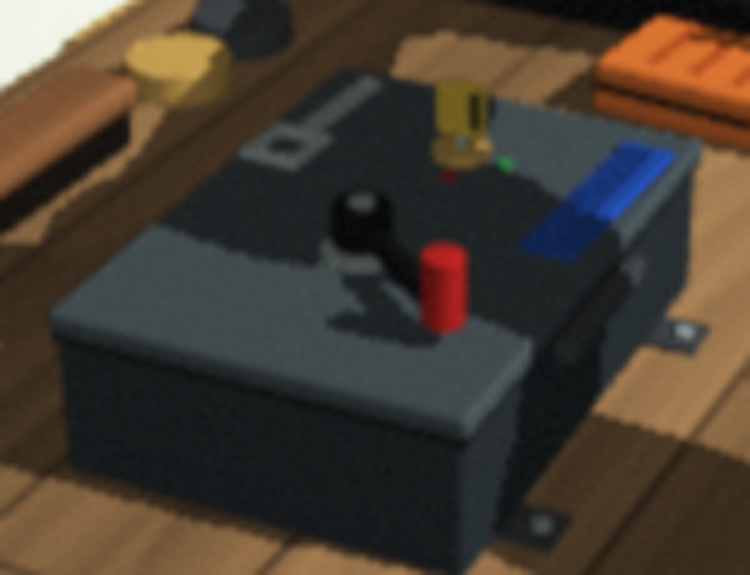

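```bash
cat > h.py <<'E'
import numpy as np
from scipy.spatial.transform import Rotation as Ro
from workcell import get_obs, camera, workorder, manip
def ray(c,u,v):
    f=c["img"].shape[0]/2/np.tan(np.radians(c["fov_y"]/2))
    d=np.array([(u-c["cx"])/f,(v-c["cy"])/f,1.]); 
    return c["R"].T@(-c["t"]), c["R"].T@d
def atz(c,u,v,z):
    o,d=ray(c,u,v); return o+d*(z-o[2])/d[2]
def wcam(c,o):
    T=np.eye(4);T[:3,:3]=Ro.from_quat(o["ee_rot"]).as_matrix();T[:3,3]=o["position"]
    M=T@c["tool_from_camera"]; d=dict(c); d["R"]=M[:3,:3].T; d["t"]=-M[:3,:3].T@M[:3,3]; return d
def proj(c,X):
    f=c["img"].shape[0]/2/np.tan(np.radians(c["fov_y"]/2)); p=c["R"]@X+c["t"]; return np.array([c["cx"]+f*p[0]/p[2],c["cy"]+f*p[1]/p[2]])
def st(o=None):
    o=o or get_obs(); R=Ro.from_quat(o["ee_rot"]).as_matrix()
    print("t",round(o["clock"],2),"p",o["position"].round(4),"F",np.round(o["ft_force"],2),"T",np.round(o["torque"],3),"w",round(o["grip_width"],3)); print("axes x,y,z (rows)\n",R.T.round(3)); return o
E
python3 - <<'E'
from h import *
st(); c=camera("top")
def z(u,v): return 235+(u+.5)/5-.5,135+(v+.5)/4.6-.5
P=[atz(c,*z(u,v),.095) for u,v in [(72,75),(702,68),(722,480),(72,487)]]
P=np.array(P); print(P.round(4)); print("c",P.mean(0)); print([np.linalg.norm(P[i]-P[(i+1)%4]).round(4) for i in range(4)])
e=(P[0]-P[1]+P[3]-P[2]); print("yaw from y",np.arctan2(-e[0],e[1])); e=P[0]-P[3]+P[1]-P[2]; print("yaw x",np.arctan2(e[1],e[0]))
for n,u,v,h in [("hub",309,259,.123),("grip",184,397,.143),("green",557,315,.095),("red",503,277,.095),("keytop",562,235,.139),("keydisc",556,266,.1)]: print(n,atz(c,*z(u,v),h).round(4))
E
```

```text
t 0.15 p [ 0.2699 -0.5634  0.2387] F [-0.28  0.35 -0.43] T [-0.021  0.029  0.009] w 1.001
axes x,y,z (rows)
 [[-0.     0.001 -1.   ]
 [ 0.902  0.432 -0.   ]
 [ 0.432 -0.902 -0.001]]
[[ 0.6748  0.0908  0.095 ]
 [ 0.6845 -0.2226  0.095 ]
 [ 0.4609 -0.2296  0.095 ]
 [ 0.4506  0.0821  0.095 ]]
c [ 0.56771958 -0.06981535  0.095     ]
[np.float64(0.3135), np.float64(0.2237), np.float64(0.3119), np.float64(0.2243)]
yaw from y 0.03209521159766118
yaw x 0.03483486332264142
hub [ 0.5686 -0.0294  0.123 ]
grip [0.4918 0.027  0.143 ]
green [ 0.547  -0.1506  0.095 ]
red [ 0.567  -0.1243  0.095 ]
keytop [ 0.5799 -0.148   0.139 ]
keydisc [ 0.5724 -0.1496  0.1   ]
```

Call:
play_rows(
  increments="0 .023 -.022 0;0 .023 -.022 0;0 .023 -.022 0;0 .023 -.022 0;0 .023 -.022 0;0 .023 -.022 0;0 .023 -.022 0;0 .023 -.022 0;0 .023 -.022 0;0 .023 -.022 0;0 .023 -.022 0;0 .023 -.022 0;0 .023 -.022 0;0 .023 -.022 0;0 .023 -.022 0;0 .023 -.022 0;0 .023 -.022 0;0 .023 -.022 0",
  hand=-1,
)

```text
clock: 2.0
position: [0.4764, -0.0099, 0.2364]
ee_rot: [0.379, 0.597, -0.38, 0.596]
ft_force: [0.3, -1.0, -0.2]
grip_width: 1.005
```

```bash
python3 -c "
from h import *
st()"
```

```text
t 2.0 p [ 0.4764 -0.0099  0.2364] F [ 0.31 -1.03 -0.19] T [ 0.023 -0.005  0.006] w 1.005
axes x,y,z (rows)
 [[-0.003 -0.001 -1.   ]
 [ 0.906  0.424 -0.003]
 [ 0.424 -0.906 -0.   ]]
```

Call:
play_rows(
  increments="0 0 0 -.147;0 0 0 -.147;0 0 0 -.147;0 0 0 -.147;0 0 0 -.147;0 0 0 -.147;0 0 0 -.147;0 0 0 -.147;0 0 0 -.147;0 0 0 -.147;0 0 0 -.147;0 0 0 -.147;0 0 0 -.147;0 0 0 -.147;0 0 0 0",
  hand=-0.06,
)

```text
clock: 3.5
position: [0.4757, -0.0035, 0.2352]
ee_rot: [-0.33, 0.627, 0.332, 0.623]
ft_force: [-0.8, 0.4, -1.0]
grip_width: 0.53
```

Run:
```python
from h import *
import cv2
o=st(); c=camera("wrist"); d=wcam(c,o); cv2.imwrite("pics/w1.png",c["img"])
for n,X in [("hub",[.5674,-.0296,.123]),("grip",[.4918,.027,.143]),("key",[.5703,-.1498,.139])]: print(n,proj(d,np.array(X)).round(1))
```

```text
t 3.5 p [ 0.4757 -0.0035  0.2352] F [-0.81  0.4  -0.98] T [0.037 0.035 0.02 ] w 0.53
axes x,y,z (rows)
 [[-0.005  0.    -1.   ]
 [-0.827  0.563  0.004]
 [ 0.563  0.827 -0.003]]
hub [313.5 304.6]
grip [326.1 210.3]
key [204.4 381.4]
```

View pics/w1.png

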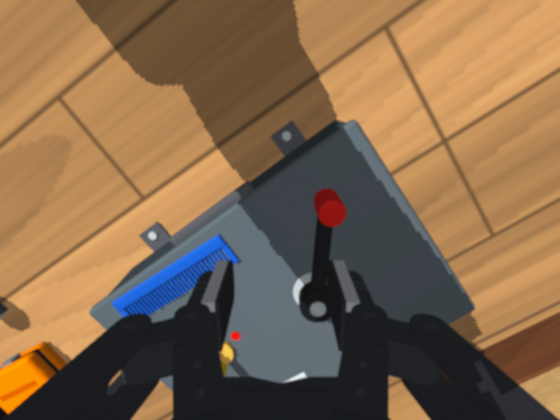

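Run:
```python
from h import *
o=get_obs(); c=camera("wrist"); d=wcam(c,o)
g=atz(d,331,211,.143); h=atz(d,317.5,309.5,.123); print(g,h,np.linalg.norm((g-h)[:2]))
R=Ro.from_quat(o["ee_rot"]).as_matrix()
g2=np.array([.4925,.0295,0]); print("delta tool",R.T@(np.array([*((g[:2]+[.4918,.027])/2),o["position"][2]])-o["position"]))
```

```text
[0.49443113 0.02955796 0.143     ] [ 0.57357507 -0.02993653  0.123     ] 0.09901190901084957
delta tool [-8.35467287e-05  3.73494567e-03  3.60390152e-02]
```

Call:
play_rows(
  increments="0 .003 .018 0;0 0 .018 0;0 0 0 0;.02 0 0 0;.02 0 0 0;.02 0 0 0;.01 0 0 0;0 0 0 0",
)

```text
clock: 4.4
position: [0.4933, 0.0258, 0.1633]
ee_rot: [-0.319, 0.633, 0.32, 0.629]
ft_force: [-0.6, -0.3, 0.1]
grip_width: 0.527
```

Run:
```python
from h import *
import cv2
o=st(); c=camera("wrist"); d=wcam(c,o); cv2.imwrite("pics/w2.png",c["img"])
R=Ro.from_quat(o["ee_rot"]).as_matrix()
print("delta tool",R.T@(np.array([.493,.028,o["position"][2]])-o["position"]))
```

```text
t 4.4 p [0.4933 0.0258 0.1633] F [-0.6  -0.25  0.13] T [0.019 0.015 0.019] w 0.527
axes x,y,z (rows)
 [[-0.005 -0.001 -1.   ]
 [-0.806  0.592  0.003]
 [ 0.592  0.806 -0.004]]
delta tool [-1.68977733e-06  1.56899387e-03  1.63840544e-03]
```

View pics/w2.png

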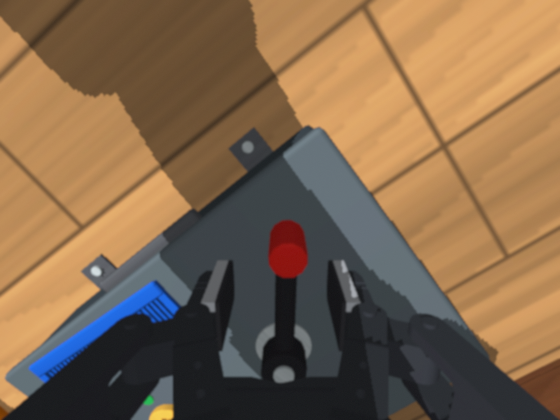

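Run:
```python
from h import *
o=get_obs(); c=camera("wrist"); d=wcam(c,o)
R=Ro.from_quat(o["ee_rot"]).as_matrix()
g=atz(d,288,259,.143); print(g, R.T@(g-o["position"]))
```

```text
[0.49618077 0.02991399 0.143     ] [0.02100872 0.0004017  0.00489823]
```

Call:
play_rows(
  increments=".02 0.001 0 0;.02 0 0 0;0 0 0 0",
)

```text
clock: 4.8
position: [0.4957, 0.0261, 0.1275]
ee_rot: [-0.32, 0.63, 0.318, 0.632]
ft_force: [-0.6, -1.0, 0.1]
grip_width: 0.529
```

Call:
play_rows(
  increments="0 0 .003 0;0 0 .003 0;0 0 .003 0;0 0 .003 0;0 0 .003 0;0 0 0 0",
)

```text
clock: 5.4
position: [0.5069, 0.0387, 0.1319]
ee_rot: [-0.321, 0.63, 0.316, 0.633]
ft_force: [-0.0, 0.5, -0.1]
grip_width: 0.53
```

```bash
cat > lv.py <<'E'
from h import *
o=st(); R=Ro.from_quat(o["ee_rot"]).as_matrix()
H=np.array([.568,-.0297]); p=o["position"][:2]-H; y=R[:2,1];z=R[:2,2]
print("yaw z",np.arctan2(z[1],z[0]).round(3),"TCP rel hub: y",(p@y).round(4),"z",(p@z).round(4),"pad-pushed F along z",(-(o["ft_force"]@R[:,2])).round(2), "Fy",(o["ft_force"]@R[:,1]).round(2))
E
python3 lv.py
python3 - <<'E'
from h import *
import cv2
cv2.imwrite("pics/w3.png",camera("wrist")["img"])
E
```

```text
t 5.4 p [0.5069 0.0387 0.1319] F [-0.03  0.49 -0.14] T [-0.047  0.055  0.045] w 0.53
axes x,y,z (rows)
 [[ 0.007 -0.004 -1.   ]
 [-0.804  0.595 -0.008]
 [ 0.595  0.804  0.001]]
yaw z 0.934 TCP rel hub: y 0.0898 z 0.0187 pad-pushed F along z -0.38 Fy 0.31
```

View pics/w3.png

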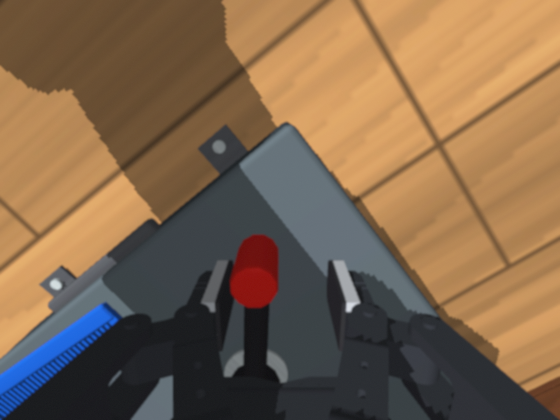

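Call:
play_rows(
  increments=".001 0 .004 .04;.001 0 .004 .04;.001 0 .004 .04;.001 0 .004 .04;.001 0 .004 .04;0 0 .004 .04;0 0 .004 .04;0 0 .004 .04",
)

```text
clock: 6.25
position: [0.5297, 0.0547, 0.128]
ee_rot: [-0.212, 0.676, 0.203, 0.676]
ft_force: [-2.5, -4.7, 1.6]
grip_width: 0.534
```

```bash
python3 lv.py
python3 - <<'E'
from h import *
import cv2
cv2.imwrite("pics/w4.png",camera("wrist")["img"])
E
```

```text
t 6.25 p [0.5297 0.0547 0.128 ] F [-2.49 -4.66  1.61] T [-0.815  0.565  0.063] w 0.534
axes x,y,z (rows)
 [[ 0.005 -0.013 -1.   ]
 [-0.561  0.828 -0.013]
 [ 0.828  0.561 -0.003]]
yaw z 0.596 TCP rel hub: y 0.0914 z 0.0157 pad-pushed F along z 4.68 Fy -2.48
```

View pics/w4.png

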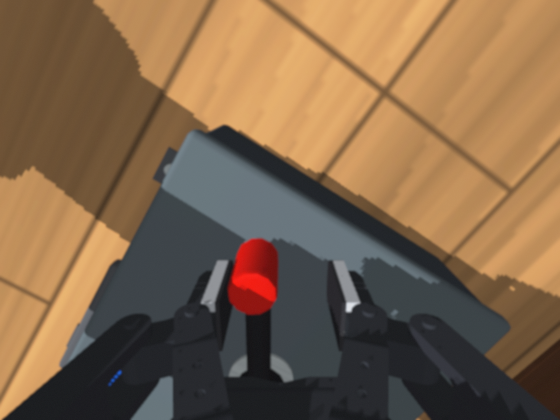

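Call:
play_rows(
  increments="0 0 .0037 .04;0 0 .0037 .04;0 0 .0037 .04;0 0 .0037 .04;0 0 .0037 .04;0 0 .0037 .04;0 0 .0037 .04;0 0 .0037 .04;0 0 .0037 .04;0 0 .0037 .04;0 0 .0037 .04;0 0 .0037 .04",
)

```text
clock: 7.5
position: [0.5684, 0.0631, 0.1277]
ee_rot: [-0.043, 0.708, 0.028, 0.704]
ft_force: [-3.9, -2.3, 2.6]
grip_width: 0.533
```

```bash
python3 lv.py
```

```text
t 7.5 p [0.5684 0.0631 0.1277] F [-3.92 -2.27  2.56] T [-0.56   0.824  0.068] w 0.533
axes x,y,z (rows)
 [[-0.004 -0.022 -1.   ]
 [-0.099  0.995 -0.021]
 [ 0.995  0.099 -0.006]]
yaw z 0.1 TCP rel hub: y 0.0923 z 0.0097 pad-pushed F along z 4.14 Fy -1.92
```

Call:
play_rows(
  increments="0 0 .0042 .04;0 0 .0042 .04;0 0 .0042 .04;0 0 .0042 .04",
)

```text
clock: 7.9
position: [0.5835, 0.0625, 0.1275]
ee_rot: [0.014, 0.71, -0.031, 0.704]
ft_force: [-5.2, -1.9, 2.7]
grip_width: 0.528
```

```bash
python3 lv.py
```

```text
t 7.9 p [0.5835 0.0625 0.1275] F [-5.19 -1.87  2.67] T [-0.368  0.983  0.077] w 0.528
axes x,y,z (rows)
 [[-0.009 -0.023 -1.   ]
 [ 0.064  0.998 -0.024]
 [ 0.998 -0.064 -0.008]]
yaw z -0.064 TCP rel hub: y 0.093 z 0.0096 pad-pushed F along z 5.08 Fy -2.26
```

Call:
play_rows(
  increments="0 0 .0015 .016;0 0 .0015 .016;0 0 .0015 .016",
)

```text
clock: 8.2
position: [0.5874, 0.0621, 0.1273]
ee_rot: [0.031, 0.709, -0.048, 0.702]
ft_force: [-3.2, -1.8, 1.2]
grip_width: 0.527
```

Call:
play_rows(
  increments="0 0 .001 .01;0 0 .001 .01;0 0 .001 .01",
)

```text
clock: 8.5
position: [0.5902, 0.0618, 0.1272]
ee_rot: [0.042, 0.709, -0.059, 0.702]
ft_force: [-3.2, -0.9, 0.9]
grip_width: 0.529
```

Call:
play_rows(
  increments="0 0 .001 .011;0 0 .001 .011;0 0 .001 .011",
)

```text
clock: 8.8
position: [0.5934, 0.0613, 0.1271]
ee_rot: [0.055, 0.708, -0.072, 0.701]
ft_force: [-3.2, -1.4, 1.8]
grip_width: 0.529
```

Call:
play_rows(
  increments="0 0 .001 .011;0 0 .001 .011;0 0 .001 .011",
)

```text
clock: 9.1
position: [0.5965, 0.0607, 0.127]
ee_rot: [0.067, 0.706, -0.085, 0.7]
ft_force: [-4.5, -2.0, 0.3]
grip_width: 0.529
```

```bash
python3 lv.py
```

```text
t 9.1 p [0.5965 0.0607 0.127 ] F [-4.47 -1.95  0.33] T [-0.241  0.805  0.087] w 0.529
axes x,y,z (rows)
 [[-0.012 -0.023 -1.   ]
 [ 0.214  0.977 -0.025]
 [ 0.977 -0.214 -0.007]]
yaw z -0.216 TCP rel hub: y 0.0944 z 0.0084 pad-pushed F along z 3.96 Fy -2.87
```

Call:
play_rows(
  increments="0 0 .001 .009;0 0 .001 .009;0 0 .001 .009",
)

```text
clock: 9.4
position: [0.5996, 0.0601, 0.1269]
ee_rot: [0.078, 0.705, -0.095, 0.698]
ft_force: [-3.9, -1.0, -0.0]
grip_width: 0.529
```

Call:
play_rows(
  increments="0 0 .001 .009;0 0 .001 .009;0 0 .001 .009",
)

```text
clock: 9.7
position: [0.6024, 0.0594, 0.1268]
ee_rot: [0.088, 0.704, -0.105, 0.697]
ft_force: [-7.1, -1.5, 2.9]
grip_width: 0.528
```

Call:
play_rows(
  increments="0 0 .0005 .004;0 0 .0005 .004",
)

```text
clock: 9.9
position: [0.6024, 0.0593, 0.1267]
ee_rot: [0.091, 0.704, -0.109, 0.696]
ft_force: [-6.9, -1.6, 4.5]
grip_width: 0.53
```

```bash
python3 lv.py
```

```text
t 9.9 p [0.6024 0.0593 0.1267] F [-6.92 -1.58  4.54] T [-0.228  1.595  0.098] w 0.53
axes x,y,z (rows)
 [[-0.016 -0.023 -1.   ]
 [ 0.279  0.96  -0.027]
 [ 0.96  -0.28  -0.009]]
yaw z -0.283 TCP rel hub: y 0.095 z 0.0081 pad-pushed F along z 6.25 Fy -3.57
```

Call:
play_rows(
  increments="0 0 .0012 .002;0 0 .0012 .002",
)

```text
clock: 10.1
position: [0.603, 0.0592, 0.1266]
ee_rot: [0.092, 0.705, -0.111, 0.694]
ft_force: [-8.9, -0.3, 4.1]
grip_width: 0.53
```

```bash
python3 lv.py
```

```text
t 10.1 p [0.603  0.0592 0.1266] F [-8.92 -0.31  4.07] T [-0.135  2.121  0.086] w 0.53
axes x,y,z (rows)
 [[-0.02  -0.023 -1.   ]
 [ 0.283  0.959 -0.028]
 [ 0.959 -0.284 -0.012]]
yaw z -0.288 TCP rel hub: y 0.0951 z 0.0083 pad-pushed F along z 8.51 Fy -2.94
```

Call:
play_rows(
  increments="0 0 .0018 0;0 0 .0018 0",
)

```text
clock: 10.3
position: [0.6039, 0.0592, 0.1263]
ee_rot: [0.092, 0.708, -0.111, 0.692]
ft_force: [-10.9, -0.9, 6.8]
grip_width: 0.527
```

```bash
python3 lv.py
```

```text
t 10.3 p [0.6039 0.0592 0.1263] F [-10.86  -0.91   6.79] T [-0.045  2.657  0.066] w 0.527
axes x,y,z (rows)
 [[-0.026 -0.023 -0.999]
 [ 0.283  0.959 -0.03 ]
 [ 0.959 -0.283 -0.018]]
yaw z -0.287 TCP rel hub: y 0.0954 z 0.0092 pad-pushed F along z 10.28 Fy -4.14
```

Call:
play_rows(
  increments="0 0 .0022 0",
)

```text
clock: 10.4
position: [0.6044, 0.0591, 0.1262]
ee_rot: [0.091, 0.709, -0.111, 0.691]
ft_force: [-13.1, -0.1, 7.8]
grip_width: 0.531
```

```bash
python3 lv.py
```

```text
t 10.4 p [0.6044 0.0591 0.1262] F [-13.08  -0.13   7.83] T [-0.011  2.931  0.048] w 0.531
axes x,y,z (rows)
 [[-0.029 -0.023 -0.999]
 [ 0.282  0.959 -0.031]
 [ 0.959 -0.283 -0.022]]
yaw z -0.287 TCP rel hub: y 0.0955 z 0.0098 pad-pushed F along z 12.67 Fy -4.06
```

Call:
play_rows(
  increments="0 0 -.003 0;0 0 -.003 0;0 0 -.003 0;0 0 -.001 0;-.02 0 0 0;-.03 0 0 0;-.03 0 0 0;-.02 0 0 0;0 0 0 0",
)

```text
clock: 11.3
position: [0.5992, 0.0656, 0.2306]
ee_rot: [0.093, 0.707, -0.11, 0.693]
ft_force: [0.5, 0.5, -0.2]
grip_width: 0.529
```

Run:
```python
from h import *
import cv2
o=st(); c=camera("wrist"); d=wcam(c,o); cv2.imwrite("pics/w5.png",c["img"])
t=camera("top"); cv2.imwrite("pics/topz5.png",cv2.resize(t["img"][135:265,235:395],None,fx=5,fy=4.6,interpolation=cv2.INTER_CUBIC))
print(o["joint_pos"].round(3))
R=Ro.from_quat(o["ee_rot"]).as_matrix()
print("delta tool",R.T@(np.array([.5703,-.1498,o["position"][2]])-o["position"]), "yaw z", np.arctan2(R[1,2],R[0,2]))
```

```text
t 11.3 p [0.5992 0.0656 0.2306] F [ 0.48  0.47 -0.25] T [ 0.019 -0.038  0.036] w 0.529
axes x,y,z (rows)
 [[-0.023 -0.021 -1.   ]
 [ 0.283  0.959 -0.026]
 [ 0.959 -0.284 -0.016]]
[ 0.191  0.348 -0.488  1.492  0.178  1.371 -0.6  ]
delta tool [ 0.00511773 -0.21468315  0.0334146 ] yaw z -0.28790336354638824
```

View pics/w5.png

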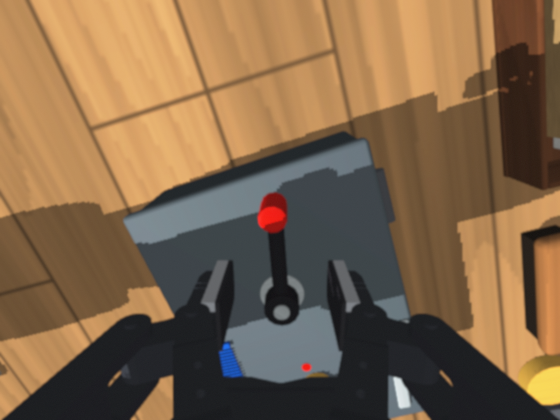

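View pics/topz5.png

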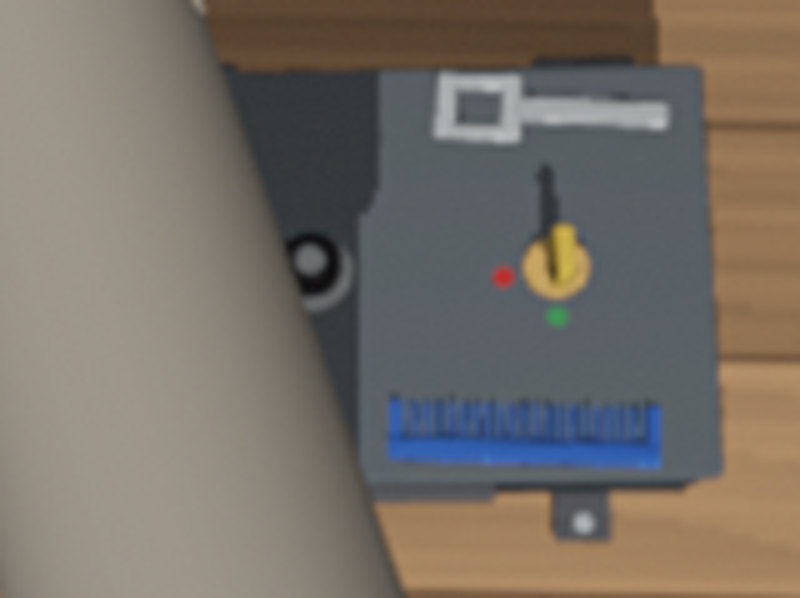

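Call:
play_rows(
  increments="0 -.027 .004 0;0 -.027 .004 0;0 -.027 .004 0;0 -.027 .004 0;0 -.027 .004 0;0 -.027 .004 0;0 -.027 .004 0;0 -.026 .004 0;0 0 0 0",
)

```text
clock: 12.3
position: [0.5616, -0.1579, 0.219]
ee_rot: [0.092, 0.714, -0.109, 0.685]
ft_force: [0.0, 0.6, -0.1]
grip_width: 0.529
```

Call:
play_rows(
  increments="0 0 0 -.145;0 0 0 -.145;0 0 0 -.145;0 0 0 -.145;0 0 0 -.145;0 0 0 -.145;0 0 0 -.145;0 0 0 -.145;0 0 0 -.145;0 0 0 -.145;0 0 0 -.145;0 0 0 -.145;0 0 0 -.13;0 0 0 0",
  hand=-0.1,
)

```text
clock: 13.7
position: [0.5555, -0.1498, 0.2001]
ee_rot: [-0.504, 0.498, 0.534, 0.461]
ft_force: [-0.1, 0.2, 0.2]
grip_width: 0.551
```

```bash
cat > ky.py <<'E'
import sys
from h import *
import cv2
o=st(); c=camera("wrist"); d=wcam(c,o); cv2.imwrite(sys.argv[1],c["img"])
print(o["joint_pos"].round(3))
R=Ro.from_quat(o["ee_rot"]).as_matrix()
print("delta tool",R.T@(np.array([.5703,-.1498,o["position"][2]])-o["position"]), "yaw z", np.arctan2(R[1,2],R[0,2]))
for n,X in [("bowtop",[.5703,-.1498,.139])]: print(n,proj(d,np.array(X)).round(1))
E
python3 ky.py pics/w6.png
```

```text
t 13.7 p [ 0.5555 -0.1498  0.2001] F [-0.1   0.21  0.18] T [-0.014 -0.115 -0.007] w 0.551
axes x,y,z (rows)
 [[-0.066 -0.009 -0.998]
 [-0.995 -0.079  0.066]
 [-0.08   0.997 -0.004]]
[ 0.69   0.363 -0.646  1.569  0.235  1.351  1.659]
delta tool [-0.00097521 -0.01475754 -0.00116061] yaw z 1.6504892157068436
bowtop [278.9 257.5]
```

View pics/w6.png

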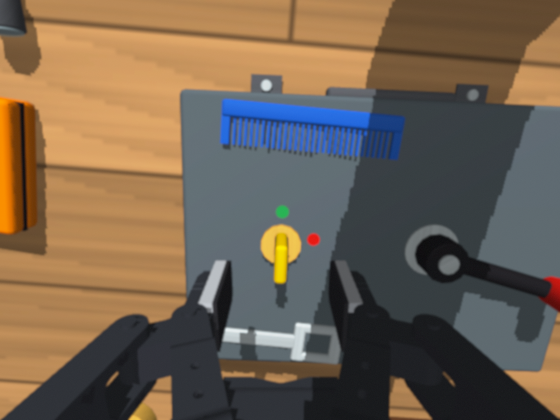

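Call:
play_rows(
  increments="0 0 0 .1;0 0 0 .1;0 0 0 .1;0 0 0 .1;0 0 0 0",
)

```text
clock: 14.25
position: [0.5545, -0.1481, 0.1971]
ee_rot: [-0.39, 0.603, 0.414, 0.56]
ft_force: [0.4, 0.0, -0.1]
grip_width: 0.552
```

```bash
python3 ky.py pics/w7.png
```

```text
t 14.25 p [ 0.5545 -0.1481  0.1971] F [ 0.42  0.03 -0.12] T [ 0.015 -0.087  0.014] w 0.552
axes x,y,z (rows)
 [[-0.069 -0.007 -0.998]
 [-0.934  0.353  0.062]
 [ 0.351  0.936 -0.031]]
[ 0.637  0.352 -0.579  1.575  0.208  1.343  1.236]
delta tool [-0.00108451 -0.01537293  0.0040067 ] yaw z 1.2114888008142393
bowtop [288.3 260.1]
```

Call:
play_rows(
  increments="0 0 0 -.05;0 0 0 -.05;0 0 0 -.05;0 0 0 -.05;0 0 0 -.05;0 0 0 -.05;0 0 0 -.05;0 0 0 0",
)

```text
clock: 15.1
position: [0.554, -0.1468, 0.1952]
ee_rot: [-0.488, 0.514, 0.521, 0.476]
ft_force: [-0.0, -0.3, -1.1]
grip_width: 0.55
```

```bash
python3 ky.py pics/w8.png
```

```text
t 15.1 p [ 0.554  -0.1468  0.1952] F [-0.04 -0.28 -1.1 ] T [ 0.008 -0.107  0.031] w 0.55
axes x,y,z (rows)
 [[-0.071 -0.006 -0.997]
 [-0.997 -0.018  0.071]
 [-0.019  1.    -0.005]]
[ 0.679  0.365 -0.637  1.576  0.231  1.346  1.596]
delta tool [-0.00114448 -0.01624365 -0.00329356] yaw z 1.5896329023575293
bowtop [275.5 263.1]
```

View pics/w8.png

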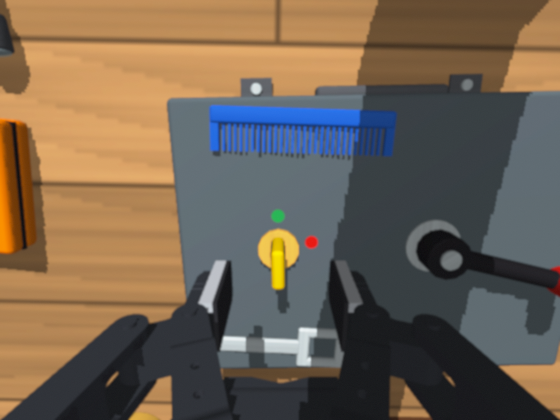

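Call:
play_rows(
  increments="0 -.011 -.001 -.01;0 -.01 0 0;.015 0 0 0;.015 0 0 0;.01 0 0 0;0 0 0 0",
)

```text
clock: 15.75
position: [0.5733, -0.1472, 0.1484]
ee_rot: [-0.489, 0.513, 0.523, 0.474]
ft_force: [-0.4, 0.5, -0.7]
grip_width: 0.55
```

```bash
python3 ky.py pics/w9.png
```

```text
t 15.75 p [ 0.5733 -0.1472  0.1484] F [-0.45  0.47 -0.67] T [ 0.008 -0.023  0.062] w 0.55
axes x,y,z (rows)
 [[-0.073 -0.005 -0.997]
 [-0.997 -0.025  0.073]
 [-0.026  1.    -0.004]]
[ 0.647  0.447 -0.622  1.575  0.276  1.281  1.569]
delta tool [ 0.00023545  0.00308579 -0.00248019] yaw z 1.5964914574596596
bowtop [275.3 265.6]
```

View pics/w9.png

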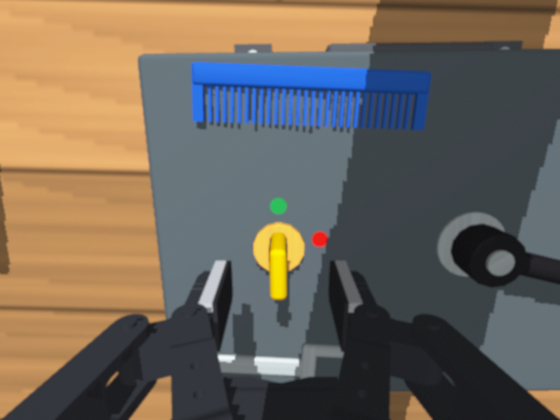

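Call:
play_rows(
  increments=".015 0 0 0;.014 0 0 0;0 0 0 0",
)

```text
clock: 16.1
position: [0.5713, -0.1477, 0.1185]
ee_rot: [-0.489, 0.513, 0.523, 0.474]
ft_force: [0.2, -0.1, -0.2]
grip_width: 0.547
```

Call:
play_rows(
  increments="0 0 0 0;0 0 0 0;0 0 0 0;0 0 0 0;0 0 0 0;0 0 0 0",
  hand=0.5,
  squeeze=20,
)

```text
clock: 16.7
position: [0.5721, -0.1478, 0.1198]
ee_rot: [-0.49, 0.512, 0.522, 0.475]
ft_force: [0.1, 0.1, -1.1]
grip_width: 0.248
```

```bash
python3 ky.py pics/w10.png
```

```text
t 16.7 p [ 0.5721 -0.1478  0.1198] F [ 0.13  0.08 -1.13] T [ 0.009 -0.067  0.052] w 0.248
axes x,y,z (rows)
 [[-0.07  -0.007 -0.998]
 [-0.997 -0.025  0.07 ]
 [-0.025  1.    -0.005]]
[ 0.644  0.47  -0.614  1.609  0.294  1.225  1.557]
delta tool [ 0.00013956  0.00185881 -0.00195355] yaw z 1.5959621273543205
bowtop [275.3 297.4]
```

View pics/w10.png

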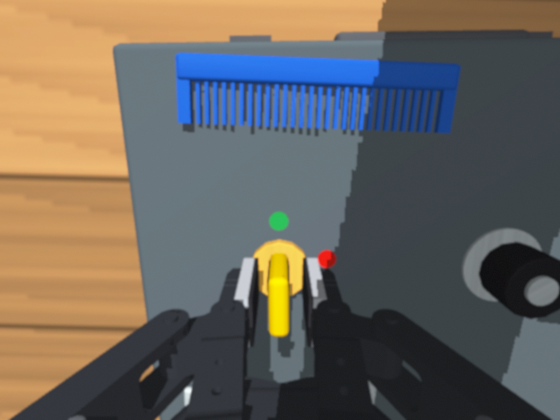

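Call:
play_rows(
  increments="0 0.001 -.0005 0;0 0 0 0;0 0 0 0;0 0 0 0;0 0 0 0",
  hand=1,
  squeeze=20,
)

```text
clock: 17.25
position: [0.5713, -0.1486, 0.12]
ee_rot: [-0.49, 0.512, 0.522, 0.475]
ft_force: [1.1, -0.7, -0.7]
grip_width: 0.105
```

```bash
python3 ky.py pics/w11.png
```

```text
t 17.25 p [ 0.5713 -0.1486  0.12  ] F [ 1.12 -0.67 -0.65] T [ 0.151 -0.233 -0.011] w 0.105
axes x,y,z (rows)
 [[-0.069 -0.007 -0.998]
 [-0.997 -0.024  0.069]
 [-0.025  1.    -0.005]]
[ 0.646  0.468 -0.615  1.611  0.293  1.224  1.558]
delta tool [ 7.92784553e-05  1.06408087e-03 -1.16609126e-03] yaw z 1.5953873124530953
bowtop [277.2 299. ]
```

Call:
play_rows(
  increments="0 0 0 .05;0 0 0 .05;0 0 0 .05;0 0 0 .05;0 0 0 .05;0 0 0 .05;0 0 0 .05",
)

```text
clock: 18.0
position: [0.5715, -0.1474, 0.1201]
ee_rot: [-0.396, 0.597, 0.422, 0.556]
ft_force: [0.3, -0.9, -0.6]
grip_width: 0.099
```

```bash
python3 ky.py pics/w12.png
```

```text
t 18.0 p [ 0.5715 -0.1474  0.1201] F [ 0.33 -0.92 -0.55] T [ 0.695 -0.277  0.143] w 0.099
axes x,y,z (rows)
 [[-0.069 -0.004 -0.998]
 [-0.941  0.331  0.063]
 [ 0.33   0.944 -0.027]]
[ 0.599  0.454 -0.552  1.614  0.258  1.216  1.219]
delta tool [ 9.52185554e-05  3.63968295e-04 -2.71100798e-03] yaw z 1.2341877671589345
bowtop [271.5 300.6]
```

Call:
play_rows(
  increments="0 0 -.0003 .04;0 0 -.0003 .04;0 0 -.0003 .04",
)

```text
clock: 18.35
position: [0.5717, -0.147, 0.1201]
ee_rot: [-0.36, 0.621, 0.384, 0.58]
ft_force: [1.2, -0.0, 0.1]
grip_width: 0.101
```

```bash
python3 ky.py pics/w13.png
```

```text
t 18.35 p [ 0.5717 -0.147   0.1201] F [ 1.17 -0.01  0.05] T [ 0.925 -0.479  0.081] w 0.101
axes x,y,z (rows)
 [[-0.068 -0.002 -0.998]
 [-0.894  0.445  0.06 ]
 [ 0.444  0.896 -0.032]]
[ 0.584  0.449 -0.532  1.615  0.246  1.212  1.104]
delta tool [ 1.00130919e-04 -7.19395470e-07 -3.14524661e-03] yaw z 1.1109511763851705
bowtop [269.9 301.6]
```

Call:
play_rows(
  increments="0 0 -.0004 .04;0 0 -.0004 .04;0 0 -.0004 .04",
)

```text
clock: 18.7
position: [0.5718, -0.1467, 0.1202]
ee_rot: [-0.324, 0.642, 0.347, 0.601]
ft_force: [1.3, -0.1, -0.3]
grip_width: 0.105
```

```bash
python3 ky.py pics/w14.png
```

```text
t 18.7 p [ 0.5718 -0.1467  0.1202] F [ 1.27 -0.12 -0.25] T [ 0.95  -0.589  0.051] w 0.105
axes x,y,z (rows)
 [[-0.066  0.    -0.998]
 [-0.834  0.549  0.056]
 [ 0.548  0.836 -0.036]]
[ 0.57   0.445 -0.512  1.616  0.233  1.209  0.992]
delta tool [ 0.00010039 -0.00044436 -0.0034605 ] yaw z 0.9908070650850258
bowtop [268.6 302.7]
```

View pics/w14.png

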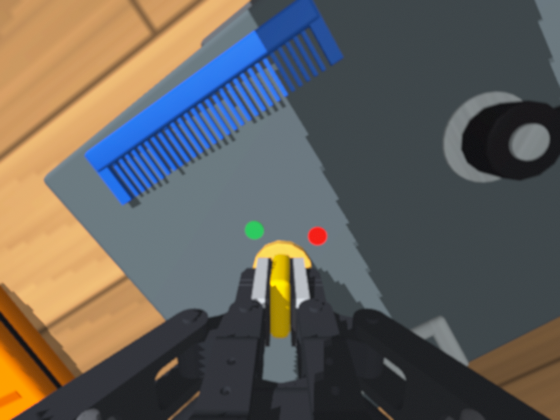

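Call:
play_rows(
  increments="0 0 -.0003 .05;0 0 -.0003 .05;0 0 -.0003 .05;0 0 -.0003 .05;0 0 -.0003 .05;0 0 -.0003 .05;0 0 -.0003 .05;0 0 -.0003 .05;0 0 -.0003 .05;0 0 -.0003 .05",
)

```text
clock: 19.75
position: [0.5731, -0.1456, 0.1202]
ee_rot: [-0.166, 0.705, 0.179, 0.666]
ft_force: [1.5, -0.6, -1.6]
grip_width: 0.101
```

```bash
python3 ky.py pics/w15.png
```

```text
t 19.75 p [ 0.5731 -0.1456  0.1202] F [ 1.5  -0.64 -1.56] T [ 0.822 -1.072  0.013] w 0.101
axes x,y,z (rows)
 [[-0.058  0.005 -0.998]
 [-0.473  0.881  0.032]
 [ 0.879  0.474 -0.049]]
[ 0.509  0.427 -0.43   1.623  0.188  1.192  0.527]
delta tool [ 0.00013975 -0.00239356 -0.00442094] yaw z 0.49405290120037826
bowtop [264.8 308.4]
```

View pics/w15.png

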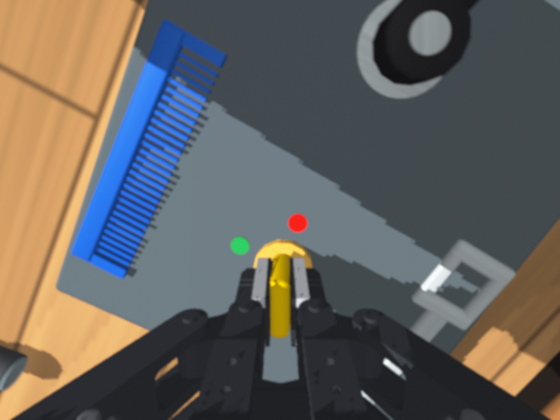

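Call:
play_rows(
  increments="0 0 0 .04;0 0 0 .04;0 0 0 .04;0 0 0 .04;0 0 0 .04",
)

```text
clock: 20.3
position: [0.5737, -0.1454, 0.1202]
ee_rot: [-0.1, 0.719, 0.11, 0.679]
ft_force: [-0.2, -0.6, -1.6]
grip_width: 0.097
```

```bash
python3 ky.py pics/w16.png
```

```text
t 20.3 p [ 0.5737 -0.1454  0.1202] F [-0.23 -0.59 -1.61] T [ 0.643 -0.987  0.05 ] w 0.097
axes x,y,z (rows)
 [[-0.057  0.005 -0.998]
 [-0.293  0.956  0.022]
 [ 0.954  0.294 -0.053]]
[ 0.484  0.422 -0.397  1.624  0.173  1.187  0.342]
delta tool [ 0.00016991 -0.00323183 -0.00457032] yaw z 0.2984979471766164
bowtop [264.1 310.9]
```

Call:
play_rows(
  increments="0 0 0 .03;0 0 0 .03;0 0 0 .02",
)

```text
clock: 20.65
position: [0.5739, -0.1453, 0.1202]
ee_rot: [-0.072, 0.722, 0.08, 0.683]
ft_force: [0.0, -0.7, -1.5]
grip_width: 0.101
```

```bash
python3 ky.py pics/w17.png
```

```text
t 20.65 p [ 0.5739 -0.1453  0.1202] F [ 0.02 -0.65 -1.53] T [ 0.582 -1.023  0.128] w 0.101
axes x,y,z (rows)
 [[-0.056  0.006 -0.998]
 [-0.213  0.977  0.017]
 [ 0.975  0.214 -0.053]]
[ 0.474  0.42  -0.384  1.625  0.167  1.186  0.264]
delta tool [ 0.00017926 -0.00362918 -0.00452356] yaw z 0.21592601546585358
bowtop [264.1 312.1]
```

View pics/w17.png

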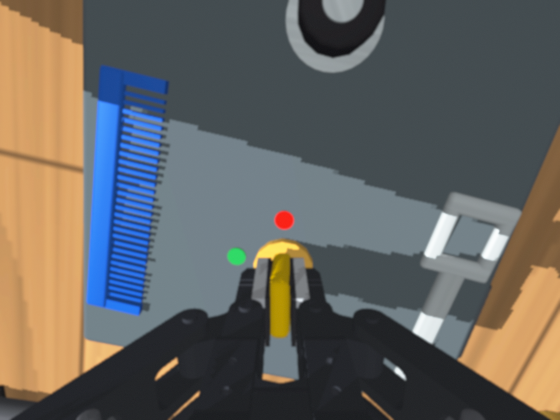

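Call:
play_rows(
  increments="0 0 0 .02;0 0 0 .02",
)

```text
clock: 20.9
position: [0.5739, -0.1452, 0.1202]
ee_rot: [-0.058, 0.724, 0.065, 0.685]
ft_force: [-0.1, -1.0, -0.5]
grip_width: 0.103
```

```bash
python3 ky.py pics/w18.png
```

```text
t 20.9 p [ 0.5739 -0.1452  0.1202] F [-0.11 -1.02 -0.46] T [ 0.631 -0.899  0.622] w 0.103
axes x,y,z (rows)
 [[-0.056  0.005 -0.998]
 [-0.172  0.985  0.015]
 [ 0.984  0.173 -0.054]]
[ 0.468  0.419 -0.377  1.625  0.164  1.185  0.224]
delta tool [ 0.00017959 -0.00387055 -0.00436879] yaw z 0.17368550571233582
bowtop [264.4 312.8]
```

Call:
play_rows(
  increments="0 0 0 0;0 0 0 0;0 0 0 0;0 0 0 0;0 0 0 0;0 0 0 0",
  hand=-0.1,
)

```text
clock: 21.55
position: [0.5727, -0.1459, 0.12]
ee_rot: [-0.057, 0.725, 0.064, 0.683]
ft_force: [-0.2, 0.1, 0.3]
grip_width: 0.554
```

```bash
python3 ky.py pics/w19.png
```

```text
t 21.55 p [ 0.5727 -0.1459  0.12  ] F [-0.22  0.07  0.27] T [-0.021 -0.072  0.004] w 0.554
axes x,y,z (rows)
 [[-0.059  0.004 -0.998]
 [-0.17   0.985  0.014]
 [ 0.984  0.171 -0.058]]
[ 0.468  0.419 -0.376  1.626  0.165  1.187  0.222]
delta tool [ 0.00012791 -0.00347113 -0.00307806] yaw z 0.17215112833044266
bowtop [267.3 312.3]
```

View pics/w19.png

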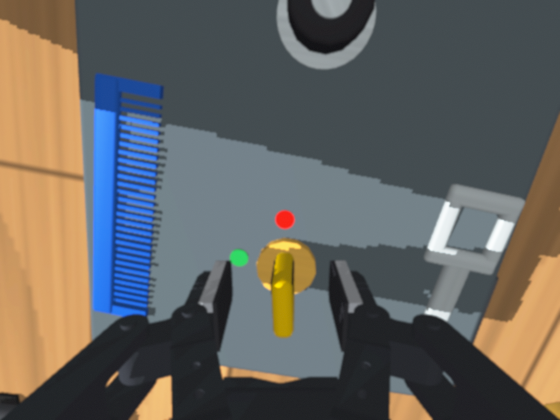

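Key free between the fingers and pointing at the red dot. Lift straight up.

Call:
play_rows(
  increments="-.015 0 0 0;-.02 0 0 0;-.03 0 0 0;-.03 0 0 0;-.03 0 0 0;0 0 0 0",
)

```text
clock: 22.2
position: [0.5803, -0.146, 0.2548]
ee_rot: [-0.058, 0.724, 0.064, 0.684]
ft_force: [0.9, 0.6, 0.6]
grip_width: 0.55
```

Call:
play_rows(
  increments="0 -.03 0 0;0 -.03 0 0;0 -.03 0 0;0 -.03 0 0;0 -.03 0 0;0 -.03 0 0;0 -.02 0 0;0 0 0 0",
)

```text
clock: 23.0
position: [0.6166, -0.3483, 0.2584]
ee_rot: [-0.06, 0.723, 0.065, 0.686]
ft_force: [0.4, -0.7, 0.1]
grip_width: 0.55
```

Run:
```python
from h import *
import cv2
st(); t=camera("top"); cv2.imwrite("pics/top9.png",t["img"]); cv2.imwrite("pics/topz9.png",cv2.resize(t["img"][135:265,235:395],None,fx=5,fy=4.6,interpolation=cv2.INTER_CUBIC))
cv2.imwrite("pics/side9.png",camera("side")["img"])
```

```text
t 23.0 p [ 0.6166 -0.3483  0.2584] F [ 0.37 -0.67  0.09] T [-0.001 -0.058  0.049] w 0.55
axes x,y,z (rows)
 [[-0.053  0.003 -0.999]
 [-0.176  0.984  0.012]
 [ 0.983  0.176 -0.051]]
```

View pics/topz9.png

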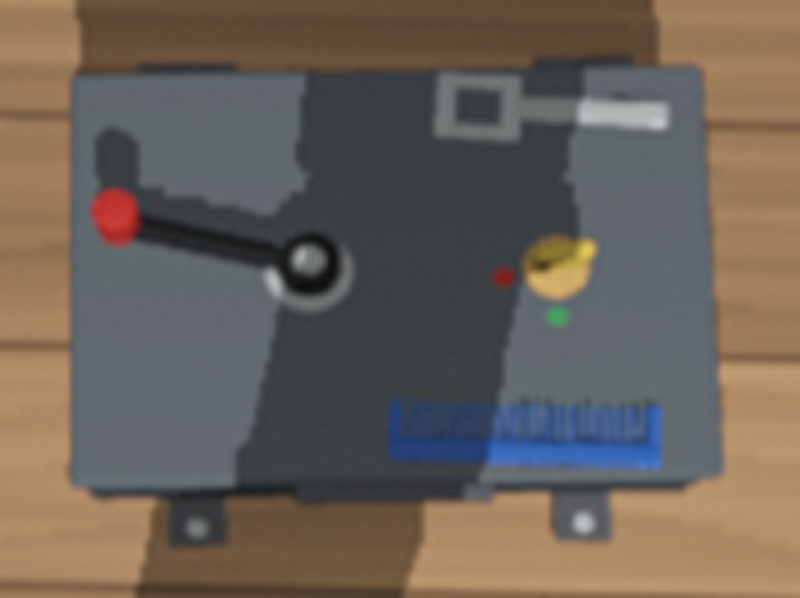

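View pics/side9.png

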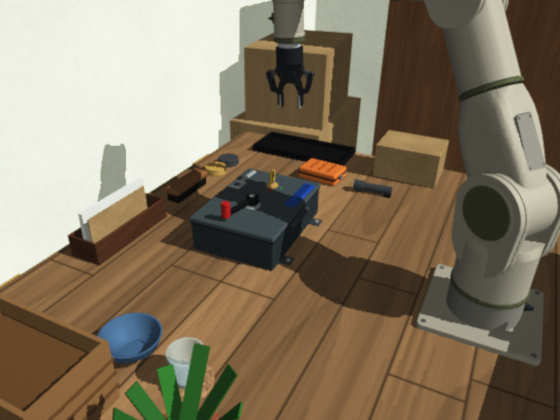

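```bash
python3 -c "
from workcell import workorder
print(workorder.hand_in())"
```

```text
the job is handed in; nothing more can be done
None
```

I swung the lever to its stop, turned the key to locked and let go of it, then handed the job in at about 23 s. The hand-in gave no verdict.

- **Lever:** it dragged at about 4–5 N. At its stop the load climbed to 12.7 N over about 2 mm, under the 24 N limit. I then backed off and lifted clear, and it stayed where it was.
- **Key:** it turned freely past the 0.4–0.5 rad jam zone. By the tool's own rotation it reached its stop at about 1.42 rad. The turning torque rose to 0.62 N m there, under the 0.8 limit, so I stopped and released it.
- **Last pictures:** the striped edge of the key points at the red dot and the lever is at home. The comb, bottle opener, case and torch look unmoved, and the cup is still standing. The gripper is clear of everything, with forces near zero.

**Not ideal:** the tool had drifted about 4° off vertical by the time it turned the key. This put a sideways bending moment of about 1 N m on the wrist, but very little force.

**Measurements that differed:**
- The wrist camera put the lever's radius at 99 mm, against 95 mm given and 95.3 mm from the top camera, so I used the top camera.
- The wrist camera put the key about 2 mm from where I worked it out from the box outline, so I centred the jaws on it by eye.

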